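# Lock the V-fixture and set its clamp screw to running clearance

### The job

Throw the fixture's lock lever over into the notch marked by the brass pip. Then turn the thumbscrew on the stirrup clockwise until it seats on the shaft, back it off a quarter turn so that the shaft can just revolve, and finish still gripping the screw there: do not let go. Leave the shaft in its V and everything else on the table where it is.

Things in the scene. Friction and masses are not known exactly. Their poses are not given: they have to be found in the camera images.
- fixture: cast grey shaft-inspection fixture bolted to the granite: base plate 120 (x) x 240 (y) x 20 mm; origin under its centre, z up. At y = +55 mm a steel V-block carries a shaft, bridged by an upright stirrup (90 mm along x, 18 mm wide, top face 100 mm above the table) with the thumbscrew on top; at y = -20 mm the flat lock lever pivots on a hub
- lever_pivot (a point): the lever's pivot, on its vertical axis, 34 mm above the table
- lever_handle (a point): point on the axis of the lever's upright white plastic handle, a round post 16 mm in diameter from 44 to 88 mm above the table; the point is 66 mm above the table and 75 mm from the pivot axis. The lever swings level, anticlockwise seen from above, toward the marked notch
- locked_notch (a point): where lever_handle's point is when the lever sits in the marked (locked) notch. Pairs of small steel ridges on an arc plate form a notch at each end of the throw; the locked one, toward the fixture's +x, is marked by a brass pip (9 mm diameter, 10 mm high) on the base plate 98 mm from the pivot axis
- lock_lever (a joint): lever angle in rad, anticlockwise seen from above: 0 in the unmarked notch, 1.0 in the marked notch. Hard stops at -0.08 and 1.08. A spring plunger on the arm rides over a ridge out of one notch (about 5 N at the handle) and, at 0.86, over a ridge into the other; the lever then stays there by itself
- screw_grip (a point): point on the thumbscrew's vertical axis, 128 mm above the table, at the height to grip; it stays at that height. The screw's flat upright steel paddle is 32 mm long (this frame's x), 10 mm thick (its y), from 112 to 141 mm above the table: grip it from above across the 10 mm. Free room all round it above the stirrup's top (100 mm; an 18 mm boss stands to 104 mm)
- clamp_screw (a joint): thumbscrew angle in rad, growing clockwise seen from above (tightening); 0 = seated on the shaft, a firm stop, with the paddle along the fixture's x; negative = backed off (-1.57 is a quarter turn back). Light friction (0.04 N m): it stays where it is left. Starts between 1.2 and 2.5 rad short of seated
- shaft: loose ground steel shaft, 28 mm diameter, 110 mm long (along its y), lying in the V; origin on the underside at mid-length, 46 mm above the table. Leave it there.
- dial_stand: green dial-gauge comparator stand, heavy, base 150 (x) x 90 (y) x 40 mm, column to 260 mm above the table; origin under the centre of the base. It and the fixture stand left and right of the middle, either way round. It does not move: an obstacle.
- ring_gauge: plain steel ring gauge, 32 mm outside, 14 mm high, standing on the fixture's base plate near its robot-side left corner; origin at the centre of its underside; bystander
- spare_screw: loose spare thumbscrew lying flat on the table beside the fixture, 60 x 32 x 12 mm, origin on its underside where the stem meets the head; a decoy, bystander
- spare_block: loose small steel V-block, 50 x 40 x 36 mm, on the table; bystander
- parallel: loose steel parallel bar, 120 x 12 x 30 mm, standing on its edge on the table; bystander
- square: loose steel try square lying on the table, stock 20 x 90 x 25 mm with a 120 mm blade along its +x; bystander
- plug_gauge: loose steel cylinder, 24 mm diameter, 50 mm tall, standing on the table; bystander

How it is judged:
By the outcome, as a careful person would: the job done as asked, in the order asked, and still so for the second after the job is handed in, while the arm keeps its last pose, push and grip.
It also fails if it takes over 72 s, if anything falls off the work surface, if the arm or the gripper's body presses on something with over 40 N, if the wrist force passes 120 N, or if a joint passes its speed limit or range.

### The arm

A 7-joint arm with a two-finger parallel gripper is mounted at the origin on the work surface. World frame = base frame: x ahead of the robot, y to its left, z up, the work surface at z = 0. Lengths are in m, angles in rad, forces in N, time in s.
With the tool pointing down it reaches from about 0.4 to 0.85 m from the base axis. Payload 10.4 kg.
Tool frame: the origin (TCP) lies between the finger pads, 19 mm behind the fingertips; this is the grasp point; z points along the fingers, y is the line along which they close (so a half turn about z gives the same grasp; the last joint's range is limited). The gripper opens to 85 mm and grips with 20 to 120 N. Pads are 22 mm wide; open, the fingers measure 114 mm over their backs; the gripper's body (76 mm by 85 mm) begins 54 mm behind the grasp point. The pads swing forward as they close: fully open they stand 13 mm farther back than shut.
Start: joints at [-1.164, 0.332, -0.065, 1.46, 0.022, 1.35, -0.088], TCP at [0.26, 0.568, 0.25] pointing down, gripper open.
Joint ranges: [-2.6, 2.6], [-0.5, 2.12], [-1.47, 1.34], [0.16, 2.42], [-1.27, 4.41], [0.06, 2.06], [-2.6, 2.6]. Speed limits (rad/s): [2.22, 2.22, 2.79, 2.79, 3.14, 3.14, 3.14].

### API

Orientations are given as a unit quaternion [x, y, z, w].
In Python, from workcell import manip, optics gives the robot as it stands.
- The arm moves only by the tool jog_arm, never from a script. Its arguments are lists of equal length, an entry for each row: "dr": the turn, a rotation vector about the tool's x, y, z normalised to -1 to 1, where 1 is 4 degrees, a list of three; "translation": the shift along the tool's x, y, z normalised to -1 to 1, where 1 is 0.025 m, a list of three; "jaw": the opening, from 0 (shut) to 1 (fully open). A call has 1 to 10 rows; each row shifts and turns the commanded pose from where the row before left it, along the tool's axes as they then stand; what a row does not reach is not made up. A row lasts 1/10 s, in which the tool goes at most 50 mm and 8.59 degrees, less where a joint would pass 70% of its speed; a pose out of reach is approached as far as the arm can. A call with a number of a shift or a turn outside -1 to 1 is refused whole. A call with a gripper value outside its range is refused whole. The fingers move at their own pace and stop on an object; "squeeze" is the grip in N (left out, the last holds). Time passes only in rows, so rows that do not move let the fingers close. It gives the time, the measured TCP pose, the force, the opening and the grip force at its end, in the units of the state.
- manip.get_obs(): the state, without advancing time (a new reading comes with each control period).
- optics.camera(name): name is "side" or "top"; returns a dict with "color" (420x560x3 uint8, red, green, blue), "mtx" (3x3 intrinsics, pixels), "k1" (the pictures are not rectified: a ray, as slopes to the right and down, at radius r is drawn at 1 + k1 r^2 times it, then the intrinsics apply), "R" (3x3) and "t" (3): a world point X has camera coordinates R X + t. Camera axes: x right, y down, z forward; pixel columns grow to the right and rows downward; lengths in m; the calibration is good to about 2 mm. A picture is of the moment at which its call begins. There is no depth.
- manip.hand_in(): hands the job in; it is judged then, once.
The state is a dict: "clock": time; "joint_pos": joint angles; "joint_velocities": joint speeds; "tau": joint torques, N m; "position": TCP position; "ee_rot": TCP orientation; "ft_force": force on the tool from outside, world axes, zero at the start; "torque": the same for the moment, N m; "grip_width": opening from 0.0 (shut) to 1.0 (fully open); "grasp_force": force on a finger pad.
Only numpy, scipy, OpenCV 4.12 (cv2) and the standard library are available. Lean on these libraries where they do the work, as an engineer would, in place of code of your own. Each camera call takes 0.05 s, during which the arm holds its last target. There are 200 camera calls.

## Working session

There is one attempt and no reset: what is moved stays moved. The work goes in short steps, Python scripts to look and compute and a tool call to move; the robot and the scene stay as the last step left them, time stands still between calls to the robot, and variables do not carry over. Pictures are saved under pics/ and viewed, at most 10 in all, crops included, and the job is handed in when it is done.

Besides the shell and the picture viewer there is one more tool, called after "Request:" as name(argument=value, ...), one argument or row to a line, values as JSON. jog_arm: Moves the arm, as the interface text tells. Scaled input: -1 to 1 covers 0.025 m each way for a shift and 4 degrees each way for a turn. Its arguments: {"type":"object","properties":{"dr":{"type":"array","items":{"type":"array","items":{"type":"number"}}},"translation":{"type":"array","items":{"type":"array","items":{"type":"number"}}},"jaw":{"type":"array","items":{"type":"number"}},"squeeze":{"type":"number"}},"required":["dr","translation","jaw"]}

```bash
mkdir -p pics
cat > h.py <<'E'
import numpy as np, cv2
from workcell import manip, optics
def shot(n,f):
    c=optics.camera(n); cv2.imwrite(f,c["color"][:,:,::-1]); np.savez(f[:-4],**{k:c[k] for k in("mtx","k1","R","t","color")}); return c
E
python3 - <<'E'
from h import *
for n in("top","side"):
    c=shot(n,f"pics/{n}0.png"); print(n,c["mtx"].round(1).tolist(),c["k1"],c["R"].round(3).tolist(),c["t"].round(3).tolist())
o=manip.get_obs(); print({k:np.round(v,3).tolist() for k,v in o.items()})
E
```

```text
top [[486.0, 0.0, 282.3], [0.0, 486.0, 209.9], [0.0, 0.0, 1.0]] -0.017112654989933952 [[-0.01, -1.0, -0.013], [-0.994, 0.011, -0.113], [0.113, 0.012, -0.993]] [0.002, 0.638, 1.437]
side [[528.8, 0.0, 276.2], [0.0, 528.8, 204.8], [0.0, 0.0, 1.0]] -0.13059029860617888 [[0.93, -0.369, -0.005], [-0.195, -0.482, -0.854], [0.313, 0.795, -0.52]] [-0.592, 0.21, 1.094]
{'clock': 0.1, 'joint_pos': [-1.164, 0.333, -0.065, 1.461, 0.022, 1.35, -0.089], 'joint_velocities': [0.0, -0.002, 0.002, -0.002, 0.001, 0.001, -0.001], 'tau': [0.001, -62.674, 0.049, -39.243, 0.016, 0.007, -0.0], 'position': [0.26, 0.568, 0.249], 'ee_rot': [0.213, 0.977, -0.001, -0.0], 'ft_force': [0.097, 0.162, -0.161], 'torque': [0.03, -0.014, -0.031], 'grasp_force': 0.0, 'grip_width': 0.996}
```

View pics/top0.png

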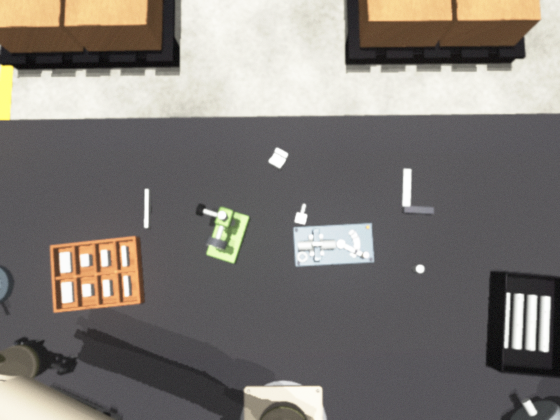

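View pics/side0.png

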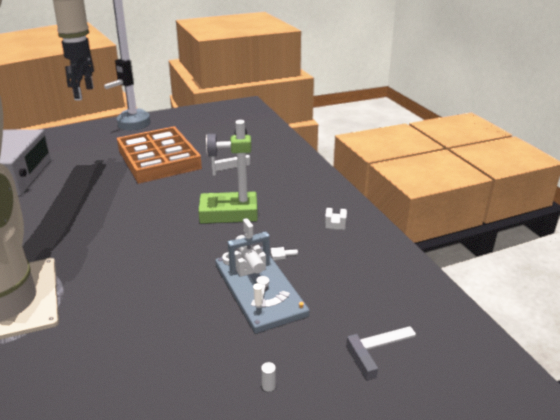

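The top view shows the fixture at about (333,244) with the stirrup on its left and the lever on its right. The stand is at (228,235). The side view shows the paddle at about (248,230), the white post at (258,295) and the brass pip at (301,304). I'll crop both for detail.

Run:
```python
import cv2
a=cv2.imread("pics/top0.png")[215:275,283:383]; cv2.imwrite("pics/tc.png",cv2.resize(a,None,fx=8,fy=8,interpolation=cv2.INTER_CUBIC))
a=cv2.imread("pics/side0.png")[215:335,205:315]; cv2.imwrite("pics/sc.png",cv2.resize(a,None,fx=5,fy=5,interpolation=cv2.INTER_CUBIC))
```

```text
(no output)
```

View pics/tc.png

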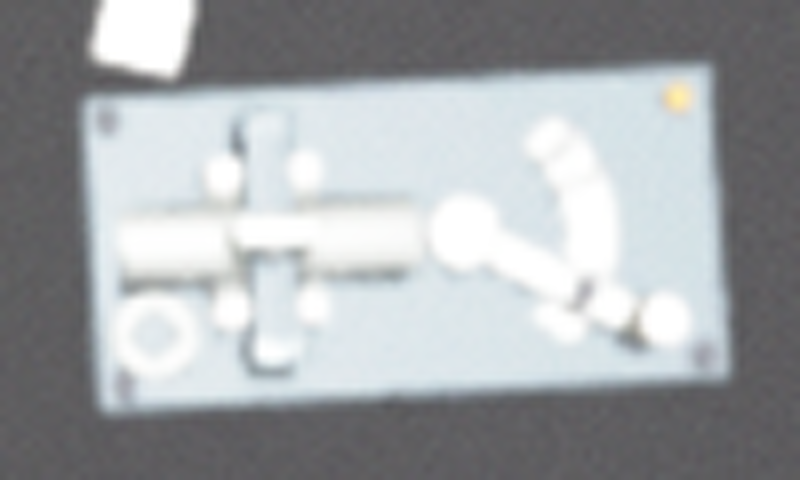

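View pics/sc.png

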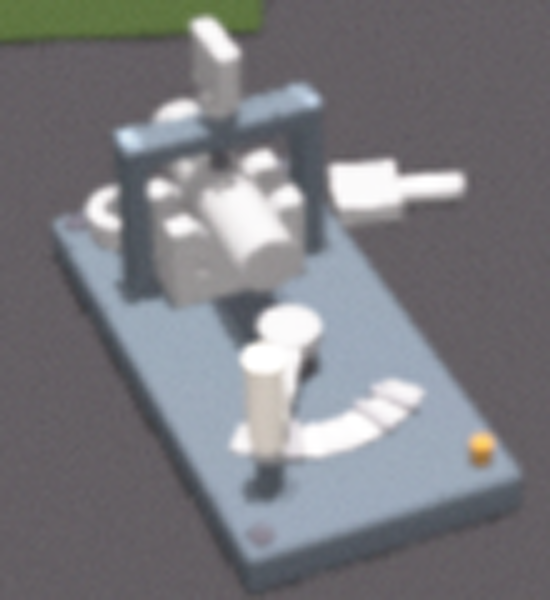

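Both crops show the screw paddle lying roughly along the shaft, in the top crop at (277,230). The handle top is at (665,318) in the top crop and (265,355) in the side crop, and the pip is at (678,97) and (482,440). I'll fit the fixture pose from these.

```bash
cat >> h.py <<'E'
class Cam:
    def __init__(s,f): s.__dict__.update(np.load(f))
    def proj(s,X):
        c=np.atleast_2d(X)@s.R.T+s.t; p=c[:,:2]/c[:,2:]; p=p*(1+s.k1*(p**2).sum(1,keepdims=True))
        return p*[s.mtx[0,0],s.mtx[1,1]]+s.mtx[:2,2]
def fx(P,q):  # fixture -> world
    x,y,a=q; c,s=np.cos(a),np.sin(a); P=np.atleast_2d(P)
    return np.c_[x+c*P[:,0]-s*P[:,1], y+s*P[:,0]+c*P[:,1], P[:,2]]
E
cat > fit.py <<'E'
from h import *
from scipy.optimize import least_squares
T,S=Cam("pics/top0.npz"),Cam("pics/side0.npz")
F=[(.06,.12,.02),(.06,-.12,.02),(-.06,-.12,.02),(-.06,.12,.02)]
tp=np.array([(82,97),(712,65),(730,375),(100,410)])/8+[283,215]
SF=[(-.06,.12,.02),(-.06,-.12,.02),(.06,-.12,.02)]
sp=np.array([(55,225),(248,565),(520,478)])/5+[205,215]
h0=lambda th:(.075*np.cos(th),-.02+.075*np.sin(th),.088)
def pred(v):
    q=v[:3]; h=h0(v[3]); p=(.098*np.cos(v[3]+1),-.02+.098*np.sin(v[3]+1),.03)
    return np.r_[(T.proj(fx(F,q))+v[4:6]-tp).ravel(),(S.proj(fx(SF,q))+v[6:8]-sp).ravel(),
     (T.proj(fx([h,p],q))+v[4:6]-(np.array([(664,318),(678,97)])/8+[283,215])).ravel(),
     (S.proj(fx([h,p],q))+v[6:8]-(np.array([(265,355),(482,440)])/5+[205,215])).ravel(), v[4:]/2]
r=least_squares(pred,[.55,-.1,0,-2,0,0,0,0],loss="soft_l1"); v=r.x; q=v[:3]
print("q",q.round(4),"th",v[3:].round(3)); print(r.fun.round(2))
print("screw",fx((0,.055,.128),q),"pivot",fx((0,-.02,.034),q),"handle",fx(h0(v[3]),q),"locked",fx(h0(v[3]+1),q))
print("cam",-T.R.T@T.t,-S.R.T@S.t)
# overlay
im=[cv2.resize(cv2.imread("pics/top0.png")[215:275,283:383],None,fx=8,fy=8,interpolation=2),cv2.resize(cv2.imread("pics/side0.png")[215:275,225:285],None,fx=10,fy=10,interpolation=2)]
for j,(c,o,f,d,I) in enumerate([(T,(283,215),8,v[4:6],im[0]),(S,(225,215),10,v[6:8],im[1])]):
    for a,col in [(-1.3,(0,0,255)),(-1.57,(0,160,0)),(-1.9,(255,0,0)),(-2.3,(255,0,255))]:
        cx,cy=np.cos(-a),np.sin(-a) # a grows clockwise
        P=[(s*.016*cx-u*.005*cy,.055+s*.016*cy+u*.005*cx,.141) for s,u in((1,1),(1,-1),(-1,-1),(-1,1))]
        p=(c.proj(fx(P,q))+d-o)*f
        cv2.polylines(I,[p.round().astype(np.int32)],True,col,1)
side=np.zeros((600,800,3),np.uint8); side[:,:600]=im[1]; t=im[0][150:320,190:390]; side[:170,600:]=t
cv2.imwrite("pics/ov.png",side)
E
python3 fit.py
```

```text
q [ 0.5343 -0.1585  0.038 ] th [-2.067  0.168  0.676  0.747  0.768]
[-0.09 -0.32 -0.24 -0.14  0.21  0.62 -0.35  0.08 -0.95 -1.15 -0.4  -0.36
  0.95 -0.36  0.24 -0.3   0.18 -0.04  0.37  0.74 -0.15  0.89  0.08  0.34
  0.37  0.38]
screw [[ 0.53218037 -0.10355905  0.128     ]] pivot [[ 0.53503191 -0.17850482  0.034     ]] handle [[ 0.5018677  -0.24577394  0.088     ]] locked [[ 0.57371823 -0.2427572   0.088     ]]
cam [ 0.47106765 -0.02142132  1.4995158 ] [ 0.24956838 -0.98654347  0.74606456]
```

View pics/ov.png

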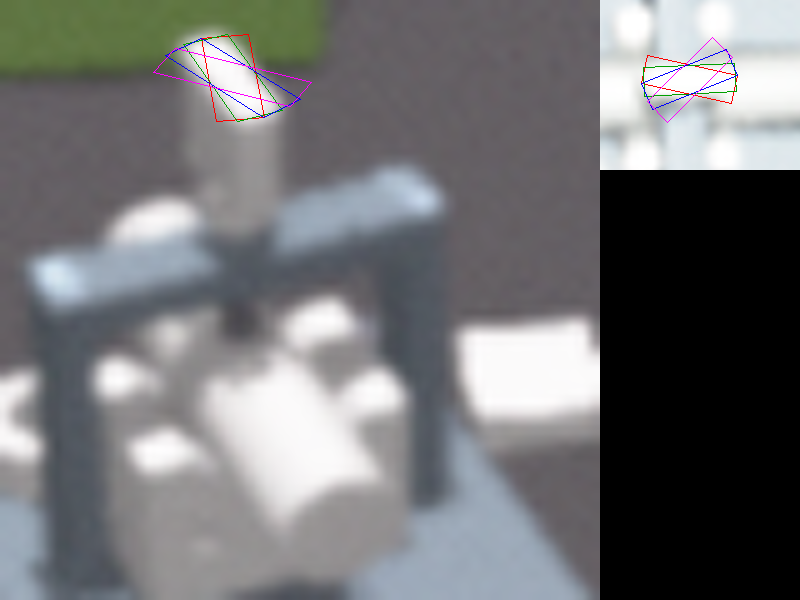

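The fit is good to under 1 px. The overlay shows the paddle matching the green outline, so the screw is at about -1.57 rad, with its long side along the fixture's y. My plan is to lift, turn the tool about 63° clockwise so it closes along the fixture's x, cross over above the stand, then grip the handle.

Request:
jog_arm(
  dr=[
    [0,0,1],
    [0,0,1],
    [0,0,1],
    [0,0,1],
    [0,0,1],
    [0,0,1],
    [0,0,1],
    [0,0,1],
    [0,0,1],
    [0,0,1],
  ],
  translation=[
    [0,0,-0.5],
    [0,0,-0.5],
    [0,0,-0.5],
    [0,0,-0.5],
    [0,0,-0.5],
    [0,0,-0.5],
    [0,0,-0.5],
    [0,0,-0.5],
    [0,0,-0.5],
    [0,0,-0.5],
  ],
  jaw=[0.5,0.5,0.5,0.5,0.5,0.5,0.5,0.5,0.5,0.5],
  squeeze=25,
)

```text
clock: 1.1
position: [0.2603, 0.568, 0.3751]
ee_rot: [0.536, 0.844, -0.0, 0.0]
ft_force: [-1.0, 0.4, 0.2]
grip_width: 0.499
grasp_force: 0.0
```

Request:
jog_arm(
  dr=[
    [0,0,1],
    [0,0,1],
    [0,0,1],
    [0,0,1],
    [0,0,1],
    [0,0,0.8],
    [0,0,0],
  ],
  translation=[
    [0,0,0],
    [0,0,0],
    [0,0,0],
    [0,0,0],
    [0,0,0],
    [0,0,0],
    [0,0,0],
  ],
  jaw=[0.5,0.5,0.5,0.5,0.5,0.5,0.5],
)

```text
clock: 1.8
position: [0.2603, 0.5681, 0.3746]
ee_rot: [0.694, 0.72, -0.0, 0.0]
ft_force: [0.4, 0.3, -0.1]
grip_width: 0.501
grasp_force: 0.0
```

```bash
cat >> h.py <<'E'
from scipy.spatial.transform import Rotation as Ro
def where(tgt=None):
    o=manip.get_obs(); R=Ro.from_quat(o["ee_rot"]).as_matrix(); y=R[:,1]
    print("t",round(float(o["clock"]),2),"pos",np.round(o["position"],4),"yaw(y)",np.round(np.degrees(np.arctan2(y[1],y[0])),2),"tilt",np.round(R[:2,2],3),"F",np.round(o["ft_force"],1),"Tq",np.round(o["torque"],2),"w",np.round(o["grip_width"],3),"g",np.round(o["grasp_force"],1),"q",np.round(o["joint_pos"],2))
    if tgt is not None: print("units",np.round(R.T@(np.array(tgt)-o["position"])/.025,2))
E
python3 -c "
from h import *
where((.502,-.246,.35))"
```

```text
t 1.8 pos [0.2603 0.5681 0.3746] yaw(y) 2.13 tilt [-0.    -0.001] F [ 0.4  0.3 -0.1] Tq [0.02 0.06 0.  ] w 0.501 g 0.0 q [-1.27  0.3   0.08  1.25 -0.02  1.6  -1.16]
units [-32.9    8.45   1.  ]
```

Request:
jog_arm(
  dr=[
    [0,0,0],
    [0,0,0],
    [0,0,0],
    [0,0,0],
    [0,0,0],
    [0,0,0],
    [0,0,0],
    [0,0,0],
    [0,0,0],
    [0,0,0],
  ],
  translation=[
    [-1,0.25,0],
    [-1,0.25,0],
    [-1,0.25,0],
    [-1,0.25,0],
    [-1,0.25,0],
    [-1,0.25,0],
    [-1,0.25,0],
    [-1,0.25,0],
    [-1,0.25,0],
    [-1,0.25,0],
  ],
  jaw=[0.5,0.5,0.5,0.5,0.5,0.5,0.5,0.5,0.5,0.5],
)

```text
clock: 2.8
position: [0.3325, 0.3196, 0.3749]
ee_rot: [0.693, 0.721, -0.0, -0.0]
ft_force: [-0.1, 0.0, -0.6]
grip_width: 0.501
grasp_force: 0.0
```

Request:
jog_arm(
  dr=[
    [0,0,0],
    [0,0,0],
    [0,0,0],
    [0,0,0],
    [0,0,0],
    [0,0,0],
    [0,0,0],
    [0,0,0],
    [0,0,0],
    [0,0,0],
  ],
  translation=[
    [-1,0.25,0],
    [-1,0.25,0],
    [-1,0.25,0],
    [-1,0.25,0],
    [-1,0.25,0],
    [-1,0.25,0],
    [-1,0.25,0],
    [-1,0.25,0],
    [-1,0.25,0],
    [-1,0.25,0],
  ],
  jaw=[0.5,0.5,0.5,0.5,0.5,0.5,0.5,0.5,0.5,0.5],
)

```text
clock: 3.8
position: [0.4044, 0.0721, 0.3749]
ee_rot: [0.693, 0.721, 0.0, -0.0]
ft_force: [0.6, 0.0, 0.1]
grip_width: 0.496
grasp_force: 0.0
```

Request:
jog_arm(
  dr=[
    [0,0,0],
    [0,0,0],
    [0,0,0],
    [0,0,0],
    [0,0,0],
    [0,0,0],
    [0,0,0],
    [0,0,0],
    [0,0,0],
    [0,0,0],
  ],
  translation=[
    [-1,0.25,0],
    [-1,0.25,0],
    [-1,0.25,0],
    [-1,0.25,0],
    [-1,0.25,0],
    [-1,0.25,0],
    [-1,0.25,0],
    [-1,0.25,0],
    [-1,0.25,0],
    [-1,0.25,0],
  ],
  jaw=[0.5,0.5,0.5,0.5,0.5,0.5,0.5,0.5,0.5,0.5],
)

```text
clock: 4.8
position: [0.4763, -0.1752, 0.3751]
ee_rot: [0.693, 0.721, 0.0, 0.0]
ft_force: [0.6, 0.4, -0.4]
grip_width: 0.499
grasp_force: 0.0
```

Request:
jog_arm(
  dr=[
    [0,0,0],
    [0,0,0],
    [0,0,0],
    [0,0,0],
    [0,0,0],
    [0,0,0],
  ],
  translation=[
    [-1,0.3,0],
    [-1,0.3,0],
    [-0.9,0.3,0],
    [0,0,0],
    [0,0,0],
    [0,0,0],
  ],
  jaw=[0.5,0.5,0.5,0.5,0.5,0.5],
)

```text
clock: 5.4
position: [0.5014, -0.245, 0.3749]
ee_rot: [0.693, 0.721, 0.0, -0.0]
ft_force: [0.3, 0.3, -0.3]
grip_width: 0.498
grasp_force: 0.0
```

```bash
python3 -c "
from h import *
where((.502,-.246,.075))
o=[shot(n,f'pics/{n}1.png')['color'] for n in('side','top')]
a=cv2.resize(o[0][150:350,180:380,::-1],(600,600))
cv2.imwrite('pics/s1c.png',a)"
```

```text
t 5.4 pos [ 0.5014 -0.245   0.3749] yaw(y) 2.26 tilt [-0.     0.001] F [ 0.3  0.3 -0.3] Tq [ 0.06 -0.02  0.01] w 0.498 g 0.0 q [-0.53  0.22  1.09  1.47 -0.2   1.57  0.59]
units [-0.05  0.02 12.  ]
```

View pics/s1c.png

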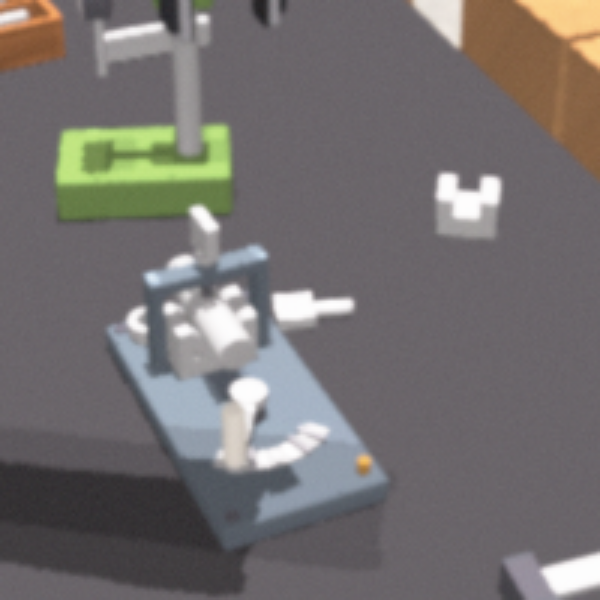

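The lever is still in its unmarked notch and nothing has been touched. Joint 3 is at 1.09, short of its 1.34 limit, so I'll descend over the handle and watch it.

Request:
jog_arm(
  dr=[
    [0,0,0],
    [0,0,0],
    [0,0,0],
    [0,0,0],
    [0,0,0],
    [0,0,0],
    [0,0,0],
    [0,0,0],
    [0,0,0],
    [0,0,0],
  ],
  translation=[
    [0,0,1],
    [0,0,1],
    [0,0,1],
    [0,0,1],
    [0,0,1],
    [0,0,1],
    [0,0,1],
    [0,0,1],
    [0,0,1],
    [0,0,1],
  ],
  jaw=[0.5,0.5,0.5,0.5,0.5,0.5,0.5,0.5,0.5,0.5],
)

```text
clock: 6.5
position: [0.5019, -0.2445, 0.1243]
ee_rot: [0.693, 0.721, 0.001, 0.0]
ft_force: [0.2, -0.3, -0.7]
grip_width: 0.498
grasp_force: 0.0
```

```bash
python3 -c "
from h import *
where((.502,-.246,.075))"
```

```text
t 6.5 pos [ 0.5019 -0.2445  0.1243] yaw(y) 2.29 tilt [0.001 0.001] F [ 0.2 -0.3 -0.7] Tq [ 0.07 -0.06 -0.06] w 0.498 g 0.0 q [-0.41  0.43  0.97  1.83 -0.4   1.09  0.74]
units [-0.06 -0.    1.97]
```

Request:
jog_arm(
  dr=[
    [0,0,0],
    [0,0,0],
    [0,0,0],
    [0,0,0],
    [0,0,0],
    [0,0,0],
    [0,0,0],
    [0,0,0],
    [0,0,0],
    [0,0,0],
  ],
  translation=[
    [0,0,0.5],
    [0,0,0.5],
    [0,0,0.5],
    [0,0,0.4],
    [0,0,0],
    [0,0,0],
    [0,0,0],
    [0,0,0],
    [0,0,0],
    [0,0,0],
  ],
  jaw=[0.5,0.5,0.5,0.5,0.4,0.3,0.2,0.15,0.15,0.15],
)

```text
clock: 7.5
position: [0.5018, -0.2462, 0.078]
ee_rot: [0.694, 0.72, 0.0, 0.0]
ft_force: [-0.6, -1.0, 5.0]
grip_width: 0.179
grasp_force: 25.0
```

```bash
python3 -c "
from h import *
where((.502,-.246,.075))"
```

```text
t 7.5 pos [ 0.5018 -0.2462  0.078 ] yaw(y) 2.16 tilt [ 0.001 -0.   ] F [-0.6 -1.   5. ] Tq [-0.25  0.3   0.02] w 0.179 g 25.0 q [-0.36  0.49  0.92  1.86 -0.46  1.01  0.78]
units [0.01 0.01 0.12]
```

Handle gripped (width 0.18 × 85 mm is about 15 mm). I'll work out the arc steps in tool axes.

```bash
python3 -c "
from h import *
o=manip.get_obs(); R=Ro.from_quat(o['ee_rot']).as_matrix(); p0=o['position']
pv=np.array([.535,-.1785]); a0=np.arctan2(*(p0[:2]-pv)[::-1]); print(a0)
P=np.array([[*(pv+.0753*np.array([np.cos(a),np.sin(a)])),p0[2]] for a in a0+np.r_[np.linspace(0,1.03,11)]])
print((np.diff(P,axis=0)@R/.025).round(2).tolist())"
```

```text
-2.0274091337225255
[[-0.13, 0.28, 0.0], [-0.1, 0.29, 0.0], [-0.07, 0.3, 0.0], [-0.04, 0.31, 0.0], [-0.01, 0.31, 0.0], [0.02, 0.31, 0.0], [0.05, 0.31, 0.0], [0.09, 0.3, 0.0], [0.12, 0.29, 0.0], [0.14, 0.27, 0.0]]
```

Request:
jog_arm(
  dr=[
    [0,0,0],
    [0,0,0],
    [0,0,0],
    [0,0,0],
    [0,0,0],
  ],
  translation=[
    [-0.13,0.28,0],
    [-0.1,0.29,0],
    [-0.07,0.3,0],
    [-0.04,0.31,0],
    [-0.01,0.31,0],
  ],
  jaw=[0.1,0.1,0.1,0.1,0.1],
  squeeze=30,
)

```text
clock: 8.0
position: [0.5386, -0.2548, 0.078]
ee_rot: [0.694, 0.72, -0.001, 0.0]
ft_force: [-3.5, -3.5, 7.9]
grip_width: 0.174
grasp_force: 29.9
```

Request:
jog_arm(
  dr=[
    [0,0,0],
    [0,0,0],
    [0,0,0],
    [0,0,0],
    [0,0,0],
    [0,0,0],
    [0,0,0],
  ],
  translation=[
    [0.02,0.31,0],
    [0.05,0.31,0],
    [0.09,0.3,0],
    [0.12,0.29,0],
    [0.14,0.27,0],
    [0,0,0],
    [0,0,0],
  ],
  jaw=[0.1,0.1,0.1,0.1,0.1,0.1,0.1],
)

```text
clock: 8.7
position: [0.5759, -0.2418, 0.0778]
ee_rot: [0.694, 0.72, 0.0, 0.001]
ft_force: [1.1, -4.8, 3.1]
grip_width: 0.173
grasp_force: 29.9
```

```bash
python3 -c "
from h import *
where((.5737,-.2428,.078))
p=manip.get_obs()['position']; print('lever',np.arctan2(p[1]+.1785,p[0]-.535)+2.029)"
```

```text
t 8.7 pos [ 0.5759 -0.2418  0.0778] yaw(y) 2.17 tilt [ 0.001 -0.001] F [ 1.1 -4.8  3.1] Tq [-0.85 -0.08  0.08] w 0.173 g 29.9 q [-0.31  0.62  0.86  1.68 -0.52  1.08  0.75]
units [-0.04 -0.09 -0.01]
lever 1.0324674923791823
```

The lever is at about 1.03 rad, past the ridge. I'll open, lift clear and look.

Request:
jog_arm(
  dr=[
    [0,0,0],
    [0,0,0],
    [0,0,0],
    [0,0,0],
    [0,0,0],
    [0,0,0],
    [0,0,0],
    [0,0,0],
    [0,0,0],
    [0,0,0],
  ],
  translation=[
    [0,0,0],
    [0,0,0],
    [0,0,0],
    [0,0,0],
    [0,0,-0.6],
    [0,0,-1],
    [0,0,-1],
    [0,0,-1],
    [0,0,-1],
    [0,0,-1],
  ],
  jaw=[0.5,0.5,0.5,0.5,0.5,0.5,0.5,0.5,0.5,0.5],
)

```text
clock: 9.7
position: [0.5755, -0.2414, 0.2197]
ee_rot: [0.694, 0.72, 0.0, 0.0]
ft_force: [0.6, 0.5, -0.1]
grip_width: 0.501
grasp_force: 0.0
```

```bash
python3 -c "
from h import *
where((.5322,-.1036,.2))
o=shot('side','pics/side2.png')['color']
cv2.imwrite('pics/s2c.png',cv2.resize(o[215:335,205:315,::-1],None,fx=5,fy=5,interpolation=2))"
```

```text
t 9.7 pos [ 0.5755 -0.2414  0.2197] yaw(y) 2.15 tilt [0.001 0.   ] F [ 0.6  0.5 -0.1] Tq [-0.01  0.03  0.01] w 0.501 g 0.0 q [-0.38  0.48  0.96  1.55 -0.4   1.32  0.67]
units [ 5.57 -1.52  0.79]
```

View pics/s2c.png

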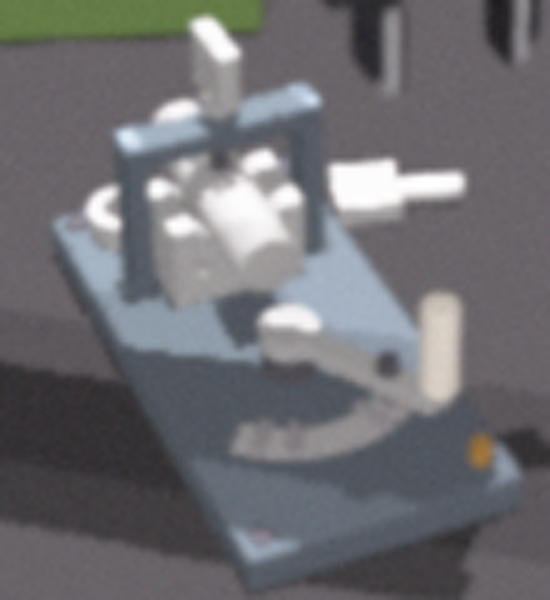

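The lever arm now lies toward the brass pip, with the handle top at (441,300) in the crop. It stayed there after release. On to the screw.

Request:
jog_arm(
  dr=[
    [0,0,0],
    [0,0,0],
    [0,0,0],
    [0,0,0],
    [0,0,0],
    [0,0,0],
    [0,0,0],
    [0,0,0],
  ],
  translation=[
    [0.93,-0.25,0],
    [0.93,-0.25,0],
    [0.93,-0.25,0],
    [0.93,-0.25,0],
    [0.93,-0.25,0],
    [0.92,-0.27,0],
    [0,0,0],
    [0,0,0],
  ],
  jaw=[0.5,0.5,0.5,0.5,0.5,0.5,0.5,0.5],
)

```text
clock: 10.55
position: [0.5325, -0.1034, 0.2182]
ee_rot: [0.693, 0.721, 0.001, 0.0]
ft_force: [-0.4, -0.5, -0.0]
grip_width: 0.501
grasp_force: 0.0
```

```bash
python3 -c "
from h import *
where((.5322,-.1036,.128))
exec(open('fit.py').read().split('# overlay')[0].replace('print','(lambda *a:0)'))
for th in (.9,1.0,1.05): print(th,((S.proj(fx([h0(v[3]+th)],q))+v[6:8]-[205,215])*5).round())"
```

```text
t 10.55 pos [ 0.5325 -0.1034  0.2182] yaw(y) 2.23 tilt [0.001 0.001] F [-0.4 -0.5 -0. ] Tq [-0.08 -0.   -0.02] w 0.501 g 0.0 q [-0.77  0.25  1.03  1.77 -0.23  1.25  0.35]
units [-0.01 -0.02  3.61]
0.9 [[424. 319.]]
1.0 [[436. 310.]]
1.05 [[442. 305.]]
```

Request:
jog_arm(
  dr=[
    [0,0,0],
    [0,0,0],
    [0,0,0],
    [0,0,0],
    [0,0,0],
    [0,0,0],
    [0,0,0],
    [0,0,0],
  ],
  translation=[
    [0,0,0.7],
    [0,0,0.7],
    [0,0,0.7],
    [0,0,0.6],
    [0,0,0.5],
    [0,0,0.4],
    [0,0,0],
    [0,0,0],
  ],
  jaw=[0.5,0.5,0.5,0.5,0.5,0.5,0.5,0.5],
)

```text
clock: 11.35
position: [0.5325, -0.1038, 0.1278]
ee_rot: [0.694, 0.72, 0.0, 0.0]
ft_force: [0.8, -0.5, 0.5]
grip_width: 0.497
grasp_force: 0.0
```

Request:
jog_arm(
  dr=[
    [0,0,0],
    [0,0,0],
    [0,0,0],
    [0,0,0],
    [0,0,0],
    [0,0,0],
    [0,0,0],
    [0,0,0],
  ],
  translation=[
    [0,0,0],
    [0,0,0],
    [0,0,0],
    [0,0,0],
    [0,0,0],
    [0,0,0],
    [0,0,0],
    [0,0,0],
  ],
  jaw=[0.4,0.3,0.25,0.2,0.15,0.1,0.05,0.05],
  squeeze=40,
)

```text
clock: 12.15
position: [0.5315, -0.1035, 0.1276]
ee_rot: [0.694, 0.72, -0.0, -0.001]
ft_force: [-6.2, 0.8, 7.3]
grip_width: 0.119
grasp_force: 39.1
```

```bash
python3 -c "
from h import *
where((.5322,-.1036,.128))
o=shot('side','pics/side3.png')['color']
cv2.imwrite('pics/s3c.png',cv2.resize(o[165:285,195:305,::-1],None,fx=5,fy=5,interpolation=2))"
```

```text
t 12.15 pos [ 0.5315 -0.1035  0.1276] yaw(y) 2.16 tilt [-0.002  0.001] F [-6.2  0.8  7.3] Tq [0.26 1.42 0.06] w 0.119 g 39.1 q [-0.69  0.37  0.96  1.87 -0.35  1.08  0.44]
units [-0.01  0.03 -0.02]
```

View pics/s3c.png

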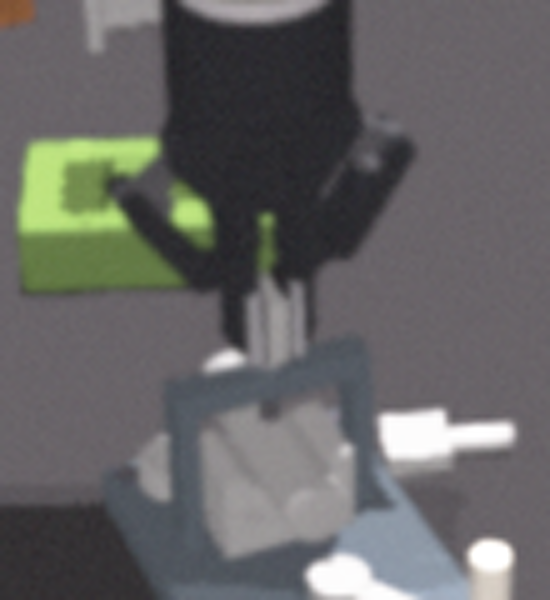

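The pads hold the paddle flat: width 0.119 × 85 mm is 10 mm. The stirrup and handle are clear. I'll ease the small sideways force and turn clockwise, watching the moment.

Request:
jog_arm(
  dr=[
    [0,0,0],
    [0,0,0.7],
    [0,0,0.7],
    [0,0,0.7],
    [0,0,0.7],
    [0,0,0.7],
    [0,0,0.7],
    [0,0,0.7],
    [0,0,0.7],
    [0,0,0],
  ],
  translation=[
    [0,-0.04,0],
    [0,0,0],
    [0,0,0],
    [0,0,0],
    [0,0,0],
    [0,0,0],
    [0,0,0],
    [0,0,0],
    [0,0,0],
    [0,0,0],
  ],
  jaw=[0.05,0.05,0.05,0.05,0.05,0.05,0.05,0.05,0.05,0.05],
)

```text
clock: 13.2
position: [0.5308, -0.1034, 0.1276]
ee_rot: [0.821, 0.571, -0.0, -0.001]
ft_force: [-5.0, 1.8, 7.4]
grip_width: 0.117
grasp_force: 39.9
```

```bash
python3 -c "
from h import *
where((.5315,-.1036,.128))"
```

```text
t 13.2 pos [ 0.5308 -0.1034  0.1276] yaw(y) -20.33 tilt [-0.001  0.001] F [-5.   1.8  7.4] Tq [0.33 1.15 0.  ] w 0.117 g 39.9 q [-0.76  0.41  1.05  1.87 -0.4   1.09  0.09]
units [ 0.    0.03 -0.01]
```

Request:
jog_arm(
  dr=[
    [0,0,0.8],
    [0,0,0.8],
    [0,0,0.8],
    [0,0,0.8],
    [0,0,0.8],
    [0,0,0.8],
    [0,0,0.8],
    [0,0,0.8],
    [0,0,0.8],
    [0,0,0],
  ],
  translation=[
    [0,0,0],
    [0,0,0],
    [0,0,0],
    [0,0,0],
    [0,0,0],
    [0,0,0],
    [0,0,0],
    [0,0,0],
    [0,0,0],
    [0,0,0],
  ],
  jaw=[0.05,0.05,0.05,0.05,0.05,0.05,0.05,0.05,0.05,0.05],
)

```text
clock: 14.2
position: [0.5304, -0.103, 0.1276]
ee_rot: [0.937, 0.349, -0.001, -0.001]
ft_force: [-8.9, 3.7, 11.2]
grip_width: 0.12
grasp_force: 41.0
```

```bash
python3 -c "
from h import *
where((.5315,-.1036,.128))"
```

```text
t 14.2 pos [ 0.5304 -0.103   0.1276] yaw(y) -49.13 tilt [-0.003  0.002] F [-8.9  3.7 11.2] Tq [ 0.82  1.89 -0.02] w 0.12 g 41.0 q [-0.83  0.48  1.16  1.87 -0.49  1.12 -0.34]
units [ 0.02  0.05 -0.02]
```

The screw is turning freely. Joint 3 is climbing (1.16 against a limit of 1.34), at roughly 0.004 rad per degree, so the seat should come at about 1.31. I'll relieve the sideways force and go on in smaller steps.

Request:
jog_arm(
  dr=[
    [0,0,0],
    [0,0,0.8],
    [0,0,0.8],
    [0,0,0.8],
    [0,0,0.8],
    [0,0,0.8],
    [0,0,0.5],
    [0,0,0],
  ],
  translation=[
    [-0.02,-0.05,-0.04],
    [0,0,0],
    [0,0,0],
    [0,0,0],
    [0,0,0],
    [0,0,0],
    [0,0,0],
    [0,0,0],
  ],
  jaw=[0.05,0.05,0.05,0.05,0.05,0.05,0.05,0.05],
)

```text
clock: 15.0
position: [0.5299, -0.1025, 0.128]
ee_rot: [0.98, 0.199, -0.0, -0.0]
ft_force: [0.2, 0.7, -5.3]
grip_width: 0.113
grasp_force: 39.3
```

```bash
python3 -c "
from h import *
where((.5315,-.1036,.128))"
```

```text
t 15.0 pos [ 0.5299 -0.1025  0.128 ] yaw(y) -67.04 tilt [-0.001  0.   ] F [ 0.2  0.7 -5.3] Tq [ 0.16 -0.11 -0.05] w 0.113 g 39.3 q [-0.87  0.52  1.23  1.88 -0.55  1.14 -0.6 ]
units [ 0.04  0.06 -0.  ]
```

Request:
jog_arm(
  dr=[
    [0,0,0.7],
    [0,0,0.7],
    [0,0,0.7],
    [0,0,0.7],
    [0,0,0.7],
    [0,0,0],
  ],
  translation=[
    [0,0,0.02],
    [0,0,0],
    [0,0,0],
    [0,0,0],
    [0,0,0],
    [0,0,0],
  ],
  jaw=[0.05,0.05,0.05,0.05,0.05,0.05],
)

```text
clock: 15.6
position: [0.5298, -0.1023, 0.1278]
ee_rot: [0.997, 0.079, -0.0, -0.001]
ft_force: [-2.6, 4.0, 0.7]
grip_width: 0.119
grasp_force: 40.5
```

```bash
python3 -c "
from h import *
where((.5315,-.1036,.128)); print(manip.get_obs()['joint_pos'][2])"
```

```text
t 15.6 pos [ 0.5298 -0.1023  0.1278] yaw(y) -80.98 tilt [-0.001  0.001] F [-2.6  4.   0.7] Tq [0.83 0.67 0.01] w 0.119 g 40.5 q [-0.88  0.55  1.27  1.88 -0.58  1.15 -0.82]
units [ 0.06  0.06 -0.01]
1.2679627961155169
```

Request:
jog_arm(
  dr=[
    [0,0,0.4],
    [0,0,0.4],
    [0,0,0.4],
    [0,0,0.3],
    [0,0,0],
  ],
  translation=[
    [0,0,0],
    [0,0,0],
    [0,0,0],
    [0,0,0],
    [0,0,0],
  ],
  jaw=[0.05,0.05,0.05,0.05,0.05],
)

```text
clock: 16.1
position: [0.5298, -0.1021, 0.1278]
ee_rot: [1.0, 0.027, -0.0, -0.001]
ft_force: [-2.9, 4.8, 1.1]
grip_width: 0.114
grasp_force: 40.7
```

```bash
python3 -c "
from h import *
where((.5315,-.1036,.128)); print(manip.get_obs()['joint_pos'][2])"
```

```text
t 16.1 pos [ 0.5298 -0.1021  0.1278] yaw(y) -86.93 tilt [-0.001  0.001] F [-2.9  4.8  1.1] Tq [ 0.96  0.74 -0.  ] w 0.114 g 40.7 q [-0.89  0.56  1.28  1.88 -0.59  1.16 -0.91]
units [ 0.06  0.06 -0.01]
1.2785295424667302
```

Request:
jog_arm(
  dr=[
    [0,0,0.25],
    [0,0,0.25],
    [0,0,0],
  ],
  translation=[
    [0,0,0],
    [0,0,0],
    [0,0,0],
  ],
  jaw=[0.05,0.05,0.05],
)

```text
clock: 16.4
position: [0.5298, -0.1021, 0.1278]
ee_rot: [1.0, 0.009, -0.001, -0.001]
ft_force: [-4.9, 5.1, 0.3]
grip_width: 0.115
grasp_force: 41.5
```

```bash
python3 -c "
from h import *
where((.5315,-.1036,.128)); print(manip.get_obs()['joint_pos'][2])"
```

```text
t 16.4 pos [ 0.5298 -0.1021  0.1278] yaw(y) -88.92 tilt [-0.001  0.002] F [-4.9  5.1  0.3] Tq [ 1.04  0.78 -0.03] w 0.115 g 41.5 q [-0.89  0.57  1.28  1.88 -0.6   1.16 -0.94]
units [ 0.06  0.06 -0.01]
1.2816178147032058
```

Request:
jog_arm(
  dr=[
    [0,0,0.25],
    [0,0,0.25],
    [0,0,0],
  ],
  translation=[
    [0,0,0],
    [0,0,0],
    [0,0,0],
  ],
  jaw=[0.05,0.05,0.05],
)

```text
clock: 16.7
position: [0.5299, -0.102, 0.1279]
ee_rot: [1.0, -0.008, -0.001, -0.001]
ft_force: [-4.2, 5.0, 2.0]
grip_width: 0.116
grasp_force: 54.2
```

```bash
python3 -c "
from h import *
where(); print(manip.get_obs()['joint_pos'][2])"
```

```text
t 16.7 pos [ 0.5299 -0.102   0.1279] yaw(y) -90.87 tilt [-0.001  0.001] F [-4.2  5.   2. ] Tq [1.01 0.86 0.45] w 0.116 g 54.2 q [-0.89  0.57  1.28  1.88 -0.6   1.16 -0.97]
1.2844164111257323
```

Request:
jog_arm(
  dr=[
    [0,0,0.25],
    [0,0,0.25],
    [0,0,0],
  ],
  translation=[
    [0,0,0],
    [0,0,0],
    [0,0,0],
  ],
  jaw=[0.05,0.05,0.05],
)

```text
clock: 17.0
position: [0.5299, -0.102, 0.1279]
ee_rot: [1.0, -0.025, -0.001, -0.001]
ft_force: [-4.8, 4.4, 1.1]
grip_width: 0.11
grasp_force: 70.6
```

```bash
python3 -c "
from h import *
where(); print(manip.get_obs()['joint_pos'][2])"
```

```text
t 17.0 pos [ 0.5299 -0.102   0.1279] yaw(y) -92.81 tilt [-0.001  0.001] F [-4.8  4.4  1.1] Tq [0.98 0.91 1.04] w 0.11 g 70.6 q [-0.89  0.57  1.29  1.88 -0.6   1.16 -1.01]
1.2869773099090824
```

The screw is seated. The z moment rises from 0 to 0.45 and then 1.04 N m, with onset at a tool yaw of about -89.3°. I'll back off 90° from there, to a yaw of about +1°, or 23.4 units.

Request:
jog_arm(
  dr=[
    [0,0,-0.4],
    [0,0,-0.7],
    [0,0,-0.8],
    [0,0,-0.8],
    [0,0,-0.8],
    [0,0,-0.8],
    [0,0,-0.8],
    [0,0,-0.8],
    [0,0,-0.8],
    [0,0,-0.8],
  ],
  translation=[
    [0,0,0],
    [0,0,0],
    [0,0,0],
    [0,0,0],
    [0,0,0],
    [0,0,0],
    [0,0,0],
    [0,0,0],
    [0,0,0],
    [0,0,0],
  ],
  jaw=[0.05,0.05,0.05,0.05,0.05,0.05,0.05,0.05,0.05,0.05],
)

```text
clock: 18.0
position: [0.53, -0.1027, 0.1279]
ee_rot: [0.972, 0.235, -0.0, -0.0]
ft_force: [-2.2, 2.3, -2.5]
grip_width: 0.115
grasp_force: 39.8
```

```bash
python3 -c "
from h import *
where()"
```

```text
t 18.0 pos [ 0.53   -0.1027  0.1279] yaw(y) -62.79 tilt [-0.     0.001] F [-2.2  2.3 -2.5] Tq [ 0.47  0.4  -0.05] w 0.115 g 39.8 q [-0.83  0.48  1.17  1.88 -0.49  1.12 -0.57]
```

Request:
jog_arm(
  dr=[
    [0,0,-0.8],
    [0,0,-0.8],
    [0,0,-0.8],
    [0,0,-0.8],
    [0,0,-0.8],
    [0,0,-0.8],
    [0,0,-0.8],
    [0,0,-0.8],
    [0,0,-0.8],
    [0,0,-0.8],
  ],
  translation=[
    [0,0,0],
    [0,0,0],
    [0,0,0],
    [0,0,0],
    [0,0,0],
    [0,0,0],
    [0,0,0],
    [0,0,0],
    [0,0,0],
    [0,0,0],
  ],
  jaw=[0.05,0.05,0.05,0.05,0.05,0.05,0.05,0.05,0.05,0.05],
)

```text
clock: 19.0
position: [0.5304, -0.1032, 0.1279]
ee_rot: [0.87, 0.494, 0.0, 0.001]
ft_force: [1.7, 0.3, -5.1]
grip_width: 0.117
grasp_force: 39.2
```

```bash
python3 -c "
from h import *
where()"
```

```text
t 19.0 pos [ 0.5304 -0.1032  0.1279] yaw(y) -30.81 tilt [ 0.001 -0.001] F [ 1.7  0.3 -5.1] Tq [-0.09 -0.37 -0.03] w 0.117 g 39.2 q [-0.76  0.4   1.05  1.87 -0.39  1.09 -0.1 ]
```

Request:
jog_arm(
  dr=[
    [0,0,-0.8],
    [0,0,-0.8],
    [0,0,-0.8],
    [0,0,-0.8],
    [0,0,-0.8],
    [0,0,-0.8],
    [0,0,-0.8],
    [0,0,-0.8],
    [0,0,-0.8],
    [0,0,0],
  ],
  translation=[
    [0,0,0],
    [0,0,0],
    [0,0,0],
    [0,0,0],
    [0,0,0],
    [0,0,0],
    [0,0,0],
    [0,0,0],
    [0,0,0],
    [0,0,0],
  ],
  jaw=[0.05,0.05,0.05,0.05,0.05,0.05,0.05,0.05,0.05,0.05],
)

```text
clock: 20.0
position: [0.531, -0.1034, 0.128]
ee_rot: [0.719, 0.695, 0.001, 0.001]
ft_force: [6.0, -1.2, -8.7]
grip_width: 0.114
grasp_force: 39.4
```

```bash
python3 -c "
from h import *
where()"
```

```text
t 20.0 pos [ 0.531  -0.1034  0.128 ] yaw(y) -2.02 tilt [ 0.003 -0.001] F [ 6.  -1.2 -8.7] Tq [-0.27 -1.18  0.05] w 0.114 g 39.4 q [-0.68  0.36  0.93  1.87 -0.32  1.07  0.35]
```

Request:
jog_arm(
  dr=[
    [0,0,-0.4],
    [0,0,-0.35],
    [0,0,0],
    [0,0,0],
    [0,0,0],
  ],
  translation=[
    [0,0.03,0.02],
    [0,0,0],
    [0,0,0],
    [0,0,0],
    [0,0,0],
  ],
  jaw=[0.05,0.05,0.05,0.05,0.05],
)

```text
clock: 20.5
position: [0.5312, -0.1034, 0.1278]
ee_rot: [0.702, 0.712, 0.0, 0.001]
ft_force: [2.5, -2.9, 1.7]
grip_width: 0.113
grasp_force: 40.4
```

```bash
python3 -c "
from h import *
where()
o=shot('side','pics/side4.png')['color']
cv2.imwrite('pics/s4c.png',cv2.resize(o[165:335,195:325,::-1],None,fx=3.5,fy=3.5,interpolation=2))"
```

```text
t 20.5 pos [ 0.5312 -0.1034  0.1278] yaw(y) 0.76 tilt [ 0.001 -0.   ] F [ 2.5 -2.9  1.7] Tq [-0.55 -0.37 -0.02] w 0.113 g 40.4 q [-0.67  0.35  0.92  1.87 -0.32  1.07  0.39]
```

View pics/s4c.png

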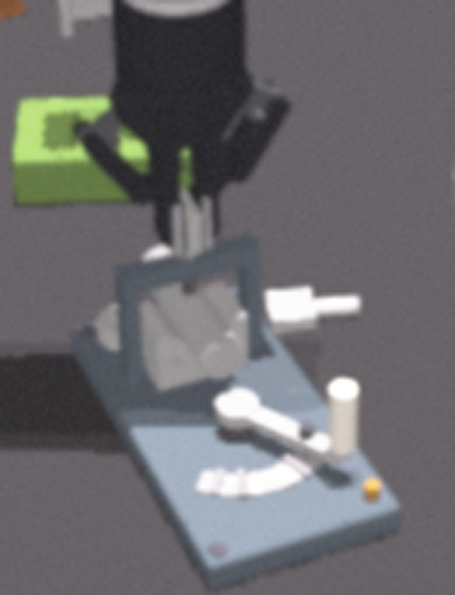

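The lever sits in the marked notch (handle at (343,415), pip at (372,489)). The shaft is in its V, the bystanders in view haven't moved, and the paddle is gripped along the shaft with almost no moment. Handing in.

```bash
python3 -c "
from h import *
print(manip.hand_in())"
```

```text
the job is handed in; nothing more can be done
None
```

The job is handed in, result not reported: the lever is in the marked notch, and the screw was seated, backed off about 90° and is still gripped at about 40 N, at 20.5 s of the 72 s allowed.

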